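# Take the sharpening stack apart and set out the engraver's bench

## Task

The engraver's things have been piled up on the oilstone: take the pile apart from the top down, one thing at a time, and set each on its own place: the loupe upright in the round stand, the cork block flat in the walled tray, the brass plate flat on the rubber-faced pad and the oilstone flat between the end cleats of its holder. Set each one down in the middle of its place, lined up with the place's long side (the round loupe may face any way), and let go. Do not let anything topple, and leave the oil bottle and the brush alone.

Things in the scene. Friction and masses are not known exactly. Their poses are not given: they have to be found in the camera images.
- oilstone: The oilstone at the bottom of the pile, lying flat on the bench: a two-tone grey and cream block 50 wide (its x) x 150 long (its y) x 25 mm high (z), about 0.4 kg (not the spare stone that lies at the far left edge of the bench). Origin: centre of its underside. Grasp it across the 50 mm.
- plate: Plain brass plate lying on the oilstone, 46 wide (x) x 106 long (y) x 10 mm thick (z), about 0.3 kg, with thin scribed lines near its edges. Origin: centre of its underside. Its long side lies nearly along the stone's, which is 4 mm wider than it, so that a grasp across the 46 mm holds it by its 10 mm edge, with the fingertips just above the surface it lies on.
- cork_block: Brown cork block lying on the brass plate, 45 wide (x) x 70 long (y) x 32.5 mm high (z), about 50 g (not the spare cork at the back of the bench). Origin: centre of its underside.
- loupe: Eye loupe on top of the pile, on the cork block: a black round cup, 41 mm across at its open top, narrower at its brass-ringed foot, 34 mm high, 35 g. Origin: centre of its foot, z up through the open end. Grasp it across its upper half.
- stone_holder: Place of the oilstone (fixed): light wooden board 74 (x) x 204 (y) x 12 mm with a dark wooden cleat, 10 mm high above the board, across each end; 174 mm free between the cleats along y, both long sides open. Origin: centre of the underside; the stone's underside comes to rest 12 mm above it.
- plate_pad: Place of the brass plate (fixed): wooden board 82 (x) x 142 (y) x 6 mm with a flat black rubber pad 70 x 130 mm, 6 mm thick, on it, no rim. Origin: centre of the underside; the plate's underside comes to rest 12 mm above it.
- cork_tray: Place of the cork block (fixed): shallow light wooden tray, outside 81 (x) x 106 (y) x 12 mm high, inside 69 x 94 mm, floor 6 mm thick, walls 6 mm thick that stand 6 mm above the floor. Origin: centre of the underside; the block's underside comes to rest 6 mm above it.
- loupe_stand: Place of the loupe (fixed): round dark wooden stand 76 mm across and 10 mm high with a flat round recess 62 mm across, its floor 6 mm above the bench, so its rim is 4 mm high inside. Origin: centre of the underside.
- oil_bottle: Bystander: amber oil bottle with a black cap, 39 mm across, 80 mm high, standing at the far left of the work (the nearer of two such bottles). Origin: centre of its underside. Leave it alone.
- brass_brush: Bystander: wooden-handled brass brush, lying to the right of the work, about 128 x 158 x 25 mm over all. Leave it alone.
There are look-alikes about, which are no part of the job. Leave any blue look-alike of the cork_block alone.

How it is judged:
On the way, in this order (a step that is already met when the one before it is completed fails the run):
1. the loupe stands in its round stand, released (horizontal distance between loupe and loupe_stand below 0.012 m and z of loupe in the frame of loupe_stand between 0.003 and 0.009 m and angle between loupe's own z axis and vertical below 0.08 rad and linear speed of loupe below 0.02 m/s and contact force between loupe and the fingers below 0.05 N), for 0.2 s.
2. the cork block lies in its tray, released (horizontal distance between cork_block and cork_tray below 0.012 m and z of cork_block in the frame of cork_tray between 0.003 and 0.009 m and angle between cork_block's own z axis and vertical below 0.08 rad and linear speed of cork_block below 0.02 m/s and contact force between cork_block and the fingers below 0.05 N and angle between the y axis of cork_block and the y axis of cork_tray, either way round below 0.15 rad), for 0.2 s.
3. the brass plate lies on the rubber pad, released (horizontal distance between plate and plate_pad below 0.012 m and z of plate in the frame of plate_pad between 0.009 and 0.015 m and angle between plate's own z axis and vertical below 0.08 rad and linear speed of plate below 0.02 m/s and contact force between plate and the fingers below 0.05 N and angle between the y axis of plate and the y axis of plate_pad, either way round below 0.15 rad), for 0.2 s.
4. the oilstone lies between the cleats of its holder, released (horizontal distance between oilstone and stone_holder below 0.012 m and z of oilstone in the frame of stone_holder between 0.009 and 0.015 m and angle between oilstone's own z axis and vertical below 0.08 rad and linear speed of oilstone below 0.02 m/s and contact force between oilstone and the fingers below 0.05 N and angle between the y axis of oilstone and the y axis of stone_holder, either way round below 0.12 rad), for 0.2 s.
At the end, for the whole second after the job is handed in: Loupe in the stand, cork in the tray, plate on the pad, stone in the holder: each centred within 12 mm, resting on it (3 mm), level within 0.08 rad; cork and plate in line with the place within 0.15 rad, the stone within 0.12 rad, either way round; all released and at rest (all of step 1 and all of step 2 and all of step 3 and all of step 4); the robot touches nothing.
It fails at once if one of the four things topples (leans more than 35 degrees) (angle between any of loupe, cork_block, plate, oilstone's own z axis and vertical above 0.61 rad).
It fails at once if the oil bottle is moved more than 20 mm (distance of oil_bottle from where it was at the start of the episode above 0.02 m).
It fails at once if the brass brush is moved more than 20 mm (distance of brass_brush from where it was at the start of the episode above 0.02 m).
It also fails if it takes over 115 s, if anything falls off the work surface, if the arm or the gripper's body presses on something with over 40 N, if the wrist force passes 120 N, or if a joint passes its speed limit or range.

## Robot

A 6-joint arm with a two-finger parallel gripper is mounted at the origin on a cart in front of the work surface, level with it; the furniture and walls round the work are solid. World frame = base frame: x ahead of the robot, y to its left, z up, the work surface at z = 0. Lengths are in m, angles in rad, forces in N, time in s.
With the tool pointing down it reaches from about 0.35 to 0.975 m from the base axis. Payload 4.9 kg.
Tool frame: the origin (TCP) lies on the centre line of the jaws, within the pads' length; the fingertips stand 17 mm ahead of it and the grasp point (between the pads) lies 2 mm behind it; x points along the fingers, y is the direction in which the jaws open and shut, and the axes are right-handed (so a half turn about x gives the same grasp; the last joint's range is limited). The gripper opens to 85 mm and grips with 20 to 120 N. Pads are 22 mm wide; open, the fingers measure 114 mm over their backs; the gripper's body (76 mm by 85 mm) begins 54 mm behind the grasp point. The pads swing forward as they close: fully open they stand 13 mm farther back than shut.
Start: joints at [-1.326, 0.053, 1.613, -0, 1.476, -0.119], TCP at [0.222, -0.584, 0.248] pointing down, gripper open.
Joint ranges: [-3.01, 3.01], [-1.01, 2.22], [0.06, 2.58], [-1.02, 4.17], [0.09, 2.62], [-3.14, 3.14]. Speed limits (rad/s): [2.57, 2.57, 3.14, 3.14, 3.14, 3.14].

## Interface

Orientations are given as a unit quaternion [w, x, y, z].
In Python, from plant import status, viewer, manip gives the robot as it stands.
- The arm moves only by the tool drive_tool, never from a script. Its argument "plan" is a list of rows, each a list of 4 numbers: the shift along the tool's x, y, z in m, then the turn about the tool's x in units of 8 degrees (1.0 is 8 degrees). A call has 1 to 12 rows; each row is the pose to reach, as a shift and turn from the pose commanded when the call began, along the tool's axes at that moment; what a row does not reach only later rows make up. A row lasts 1/10 s, in which the tool goes at most 50 mm and 8.59 degrees, less where a joint would pass 70% of its speed; a pose out of reach is approached as far as the arm can. A call with a gripper value outside its range is refused whole. "fingers" is the finger opening in m, from 0 to 0.0854, set as the call begins (left out, the last holds). The fingers move at their own pace and stop on an object; the grip force is fixed at half the most. Time passes only in rows, so rows that repeat a pose let the fingers close. It gives the time, the measured TCP pose, the force and the opening at its end, in the units of the state.
- status.state(): the state, without advancing time (a new reading comes with each control period).
- viewer.grab_frame(name): name is "scene" or "top" or "wrist"; returns the picture (384x512x3 uint8, blue, green, red); there is no depth.
- viewer.calibration(name): a dict with "vfov" (degrees; the focal length in pixels is half the picture's height over the tangent of half this angle, whatever the lens; pixels are square), "cx", "cy" (the principal point, pixels), "k1" (the pictures are not rectified: a ray, as slopes to the right and down, at radius r is drawn at 1 + k1 r^2 times it, then the intrinsics apply), "rvec" (rotation vector, rad) and "tvec" (3), from world to camera coordinates, as OpenCV has them. Camera axes: x right, y down, z forward; pixel columns grow to the right and rows downward; lengths in m; the calibration is good to about 2 mm. A picture is of the moment at which its call begins: read the wrist's pose just before it. calibration takes no time and is no camera call; for the wrist camera it gives the pose at the moment of the call.
- manip.job_done(): hands the job in, once; it reports no verdict.
The state is a dict: "time": time; "joint_pos": joint angles; "joint_vel": joint speeds; "joint_efforts": joint torques, N m; "tool_pos": TCP position; "tool_rot": TCP orientation; "contact_force": force on the tool from outside, world axes, zero at the start; "ft_torque": the same for the moment, N m; "gripper_width": opening from 0.0 (shut) to 1.0 (fully open).
Only numpy, scipy, OpenCV 4.12 (cv2) and the standard library are available. Lean on these libraries where they do the work, as an engineer would, in place of code of your own. Each camera call takes 0.05 s, during which the arm holds its last target. There are 200 camera calls.

## Working session

There is one attempt and no reset: what is moved stays moved. The work goes in short steps, Python scripts to look and compute and a tool call to move; the robot and the scene stay as the last step left them, time stands still between calls to the robot, and variables do not carry over. Pictures are saved under pics/ and viewed, about 12 in all and at most 16, crops included, and the job is handed in when it is done.

Besides the shell and the picture viewer there is one more tool, called after "Request:" by a JSON object that holds its "fn" and its "kwargs". drive_tool: Moves the arm, as the interface text tells. Its arguments: {"type":"object","properties":{"plan":{"type":"array","items":{"type":"array","items":{"type":"number"}}},"fingers":{"type":"number"}},"required":["plan"]}

```bash
ls; mkdir -p pics; python3 - <<'E'
from plant import status, viewer
import cv2
s=status.state();print(s)
for n in ("scene","top"):
    im=viewer.grab_frame(n);cv2.imwrite(f'pics/{n}0.png',im);c=viewer.calibration(n);print(n,c)
a=cv2.imread('pics/top0.png');cv2.imwrite('pics/top0b.png',cv2.resize(a,(800,600),interpolation=cv2.INTER_CUBIC))
E
```

```text
pics
{'time': 0.0, 'joint_pos': array([-1.32600846e+00,  5.33699106e-02,  1.61433065e+00, -4.08415847e-07,
        1.47596680e+00, -1.19004176e-01]), 'joint_vel': array([-6.16676889e-04, -1.46788521e-03,  9.97352185e-04,  4.73453493e-04,
       -6.93294031e-05, -1.13758239e-03]), 'joint_efforts': array([-1.41166747e-03, -3.93681335e+01, -3.70180249e+01, -1.71254096e-04,
        7.00518911e-03,  1.10445157e-05]), 'tool_pos': array([ 0.2222406 , -0.58351614,  0.24703299]), 'tool_rot': array([-0.12717971, -0.69539465, -0.12864383,  0.69548714]), 'contact_force': array([-0.56458999,  0.36749138,  0.30715887]), 'ft_torque': array([-0.04311855,  0.06422313,  0.01692803]), 'gripper_width': 1.0053357516217591}
scene {'vfov': 43.957812110284365, 'cx': 251.26468405993927, 'cy': 193.85202474080796, 'k1': 0.0641941101392863, 'rvec': array([ 0.83479118, -2.55906669,  1.09763513]), 'tvec': array([0.41025974, 0.27345815, 1.4489089 ])}
top {'vfov': 52.80484616331657, 'cx': 248.30895671800474, 'cy': 189.61647370842144, 'k1': -0.03837241188204503, 'rvec': array([ 2.11183676, -2.15176664,  0.16332533]), 'tvec': array([-0.00325172,  0.51918892,  1.3363541 ])}
```

View pics/top0b.png

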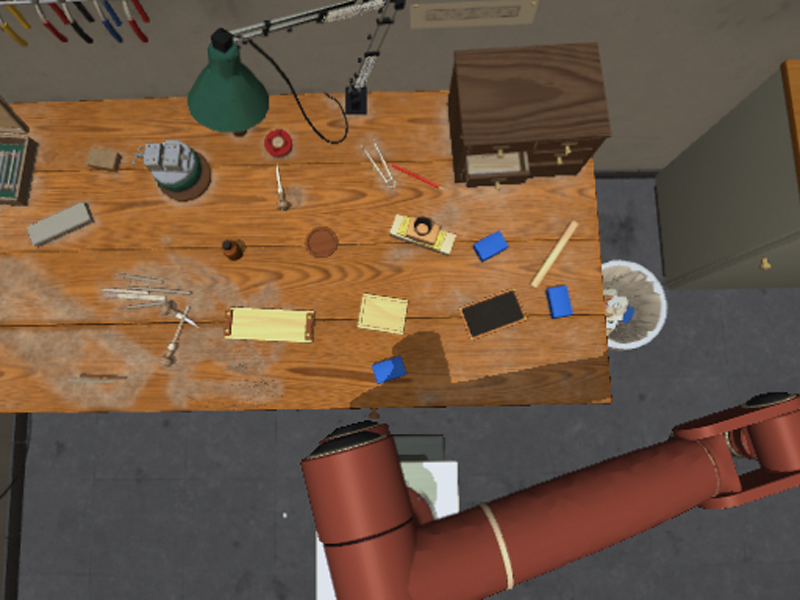

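View pics/scene0.png

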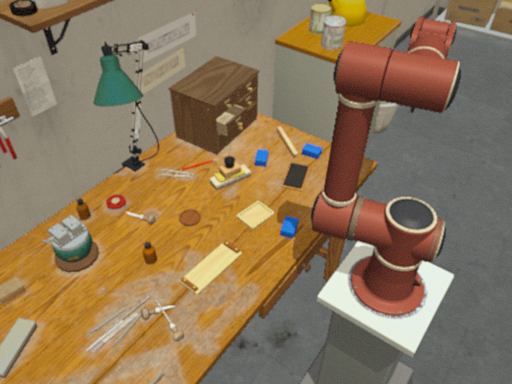

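```bash
cat > h.py <<'E'
import cv2,numpy as np
from plant import status,viewer
def cam(n):
    c=viewer.calibration(n);f=192/np.tan(np.radians(c['vfov']/2))
    K=np.array([[f,0,c['cx']],[0,f,c['cy']],[0,0,1]]);d=np.array([c['k1'],0,0,0,0.])
    return K,d,cv2.Rodrigues(np.array(c['rvec']))[0],np.array(c['tvec']).reshape(3)
def toplane(C,px,z):
    K,d,R,t=C;u=cv2.undistortPoints(np.array(px,float).reshape(-1,1,2),K,d).reshape(-1,2)
    r=np.c_[u,np.ones(len(u))]@R;o=-R.T@t
    return (o+r*((z-o[2])/r[:,2])[:,None])[:,:2]
def proj(C,P):
    K,d,R,t=C;return cv2.projectPoints(np.array(P,float).reshape(-1,1,3),R,t,K,d)[0].reshape(-1,2)
def rect(C,mask,seed,z,name,hull=True):
    """component of mask at/near seed -> world rectangle on plane z"""
    n,l,st,ce=cv2.connectedComponentsWithStats(mask.astype(np.uint8))
    ys,xs=np.nonzero(l);i=np.argmin((xs-seed[0])**2+(ys-seed[1])**2);k=l[ys[i],xs[i]]
    m=(l==k).astype(np.uint8)
    # true outline: upsample so the contour is at pixel borders
    M=cv2.resize(m,None,fx=4,fy=4,interpolation=cv2.INTER_NEAREST)
    c=max(cv2.findContours(M,0,2)[0],key=cv2.contourArea).reshape(-1,2)/4.-0.375
    w=toplane(C,c,z);(cx,cy),(a,b),ang=cv2.minAreaRect((w*1000).astype(np.float32))
    if a>b: a,b,ang=b,a,ang+90
    # ang: direction of short side; long side = ang+90
    L=(ang+90+90)%180-90
    print(name,'area',st[k][4],'c %.1f %.1f mm short %.1f long %.1f longdir %.1f deg'%(cx,cy,a,b,L))
    return m
E
cat > m1.py <<'E'
from h import *
im=cv2.imread('pics/top0.png');C=cam('top');hsv=cv2.cvtColor(im,cv2.COLOR_BGR2HSV).astype(int)
H,S,V=hsv[...,0],hsv[...,1],hsv[...,2]
s=lambda x,y:(x/1.5625,y/1.5625)
for n,p in dict(stand=(322,242),tray=(383,314),holder=(270,324),pad=(493,313),bench=(350,275),stone=(400,225),cork=(412,230),bench2=(450,275),plate=(410,228)).items():
    x,y=map(int,s(*p));print(n,hsv[y,x],toplane(C,[s(*p)],.01)[0].round(3))
c=im[130:225,140:345];cv2.imwrite('pics/c1.png',cv2.resize(c,(800,371),interpolation=cv2.INTER_CUBIC))
E
python3 m1.py
```

```text
stand [ 10 167 128] [0.658 0.142]
tray [ 23 106 222] [ 0.483 -0.   ]
holder [ 26 100 222] [0.464 0.263]
pad [20 52 44] [ 0.48  -0.256]
bench [ 15 178 183] [0.577 0.076]
stone [ 23 132 220] [ 0.696 -0.044]
cork [ 16 132 222] [ 0.683 -0.073]
bench2 [ 14 159 165] [ 0.572 -0.159]
plate [ 16 134 221] [ 0.688 -0.068]
```

View pics/c1.png

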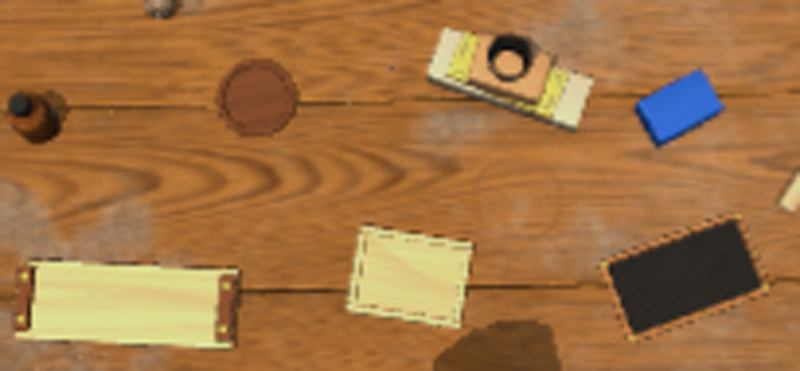

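```bash
cat >> m1.py <<'E'
print('---')
light=(H>=20)&(S<150)&(V>190)
rect(C,light,s(383,314),.012,'tray')
hm=rect(C,light,s(270,324),.012,'holder(no cleats)')
rect(C,V<85,s(493,313),.012,'rubber')
rect(C,(V<150)&(H<13)&(S>130),s(322,242),.010,'stand')
pile=cv2.morphologyEx(((S<150)&(V>190)).astype(np.uint8),cv2.MORPH_OPEN,np.ones((2,2)))
rect(C,pile,s(405,228),.025,'pile@25')
rect(C,(H<19)&(S<150)&(V>190),s(412,230),.0675,'cork')
rect(C,(V<90),s(423,224),.1015,'loupe')
Kw,dw,R,t=cam('wrist');st=status.state()
from scipy.spatial.transform import Rotation as Ro
q=st['tool_rot'];T=Ro.from_quat([*q[1:],q[0]]).as_matrix()
print('tool axes cols\n',T.round(3));print('cam pos in tool',(T.T@(-R.T@t-st['tool_pos'])).round(3),'cam axes in tool cols\n',(T.T@R.T).round(3),'f',Kw[0,0])
E
python3 m1.py|sed -n '/---/,$p'
```

```text
---
tray area 592 c 484.8 1.8 mm short 83.1 long 107.7 longdir 79.8 deg
holder(no cleats) area 946 c 464.2 265.5 mm short 75.1 long 202.5 longdir 86.1 deg
rubber area 657 c 479.8 -253.3 mm short 71.6 long 132.3 longdir -71.1 deg
stand area 307 c 659.8 144.0 mm short 73.6 long 75.8 longdir -0.2 deg
pile@25 area 164 c 687.6 -57.7 mm short 48.7 long 70.6 longdir 81.0 deg
cork area 110 c 668.8 -94.2 mm short 44.2 long 70.4 longdir 69.8 deg
loupe area 53 c 673.4 -93.5 mm short 31.8 long 40.8 longdir 69.8 deg
tool axes cols
 [[-0.     0.356 -0.935]
 [ 0.002 -0.935 -0.356]
 [-1.    -0.002 -0.   ]]
cam pos in tool [-0.125  0.002 -0.08 ] cam axes in tool cols
 [[ 0.    -0.309  0.951]
 [ 1.     0.001  0.   ]
 [-0.001  0.951  0.309]] f 292.8064588694516
```

Request:
{"fn": "drive_tool", "kwargs": {"plan": [[0,-0.025,-0.05,-0.5],[0,-0.05,-0.1,-1],[0,-0.07,-0.14,-1.5],[0,-0.09,-0.18,-2],[0,-0.11,-0.22,-2.5],[0,-0.13,-0.26,-3],[0,-0.15,-0.3,-3.5],[0,-0.17,-0.34,-4],[0,-0.19,-0.38,-4.5],[0,-0.21,-0.42,-5],[0,-0.23,-0.46,-5.5],[0,-0.25,-0.5,-6]], "fingers": 0.0854}}

```text
time: 1.3
tool_pos: [0.6015, -0.1708, 0.2477]
tool_rot: [-0.4, -0.582, -0.401, 0.583]
contact_force: [-0.2, 0.4, 0.6]
gripper_width: 1.0
```

```bash
cat >> h.py <<'E'
from scipy.spatial.transform import Rotation as Ro
def tool():
    s=status.state();q=s['tool_rot'];return s,Ro.from_quat([*q[1:],q[0]]).as_matrix()
def go(x,y,z,yaw=None):
    """target in m, yaw = jaw (tool y) direction deg, taken mod 180; prints shift in tool axes and turn units"""
    s,T=tool();d=T.T@(np.array([x,y,z])-s['tool_pos']);cur=np.degrees(np.arctan2(T[1,1],T[0,1]))
    dy=0 if yaw is None else (yaw-cur+90)%180-90
    print('t %.1f tcp'%s['time'],s['tool_pos'].round(4),'yaw %.1f'%cur,'tilt',T[:,0].round(3),'j6 %.2f'%s['joint_pos'][5],'shift',d.round(4),'turn %.2f'%(-dy/8),'w %.4f'%(s['gripper_width']*.0854),'F',s['contact_force'].round(1))
E
python3 -c "
from h import *
go(.67,-.094,.25,-20)"
```

```text
t 1.3 tcp [ 0.6015 -0.1708  0.2477] yaw -21.0 tilt [-0.001  0.    -1.   ] j6 -0.03 shift [-0.0023  0.0365 -0.0962] turn -0.12 w 0.0854 F [-0.2  0.4  0.6]
```

Request:
{"fn": "drive_tool", "kwargs": {"plan": [[-0.002,0.012,-0.035,-0.12],[-0.002,0.03,-0.07,-0.12],[-0.002,0.037,-0.096,-0.12],[-0.002,0.037,-0.096,-0.12],[-0.002,0.037,-0.096,-0.12]]}}

```text
time: 1.8
tool_pos: [0.6696, -0.096, 0.2494]
tool_rot: [-0.405, -0.579, -0.405, 0.58]
contact_force: [0.7, -0.5, 0.6]
gripper_width: 1.002
```

```bash
cat >> h.py <<'E'
def snap(n,name):
    C=cam(n);im=viewer.grab_frame(n);cv2.imwrite(f'pics/{name}.png',im);np.savez(f'pics/{name}.npz',K=C[0],d=C[1],R=C[2],t=C[3]);return C,im
def load(name):
    z=np.load(f'pics/{name}.npz');return (z['K'],z['d'],z['R'],z['t']),cv2.imread(f'pics/{name}.png')
E
python3 -c "
from h import *
go(.67,-.094,.25,-20);snap('wrist','w1')"
```

```text
t 1.8 tcp [ 0.6696 -0.096   0.2494] yaw -20.1 tilt [-0.002 -0.    -1.   ] j6 0.10 shift [-0.0006 -0.0003 -0.002 ] turn -0.02 w 0.0856 F [ 0.7 -0.5  0.6]
```

View pics/w1.png

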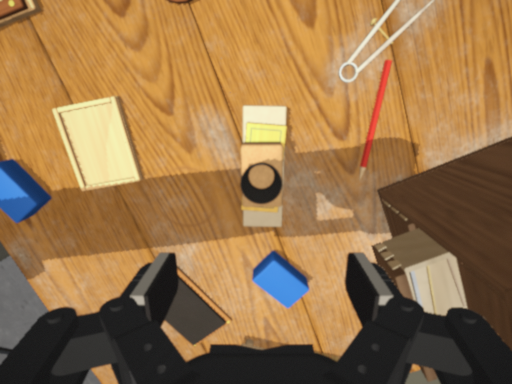

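```bash
cat > m2.py <<'E'
from h import *
C,im=load('w1');hsv=cv2.cvtColor(im,cv2.COLOR_BGR2HSV).astype(int);H,S,V=hsv[...,0],hsv[...,1],hsv[...,2]
rect(C,V<60,(245,182),.1015,'loupe')
for y in range(100,232,6): print(y,' '.join('%d/%d/%d'%tuple(hsv[y,x]) for x in range(234,298,4)))
E
python3 m2.py
```

```text
loupe area 625 c 670.9 -94.4 mm short 34.5 long 38.6 longdir -22.4 deg
100 17/158/210 17/163/208 17/165/196 17/167/205 17/165/213 17/165/212 17/153/209 17/154/212 17/160/209 17/162/213 17/164/214 17/162/215 17/154/214 17/146/215 17/159/205 17/170/200
106 17/164/205 17/160/204 17/120/213 23/51/236 23/51/235 22/55/233 21/57/232 22/57/230 21/60/229 20/64/228 21/63/224 21/65/220 20/69/217 17/127/201 17/155/214 17/164/208
112 16/168/188 17/163/199 18/102/218 24/44/247 26/42/247 25/44/247 26/43/247 26/42/247 26/42/247 24/45/247 25/45/247 25/45/247 25/44/247 18/90/187 16/157/184 17/160/212
118 17/167/197 17/160/199 18/97/212 27/41/247 27/41/247 26/42/247 24/44/247 25/44/247 25/45/247 24/45/247 24/45/247 24/45/247 24/46/247 17/102/178 16/160/185 17/159/209
124 15/166/158 17/167/199 18/98/217 26/83/237 30/113/246 28/118/242 28/116/242 25/117/239 26/111/227 24/100/224 23/87/228 23/69/229 23/59/231 17/117/163 16/160/190 17/154/208
130 17/160/201 16/170/176 18/97/211 27/94/247 31/101/237 30/112/245 31/108/245 29/111/241 29/106/236 28/104/231 28/102/227 28/102/229 28/116/245 22/150/196 15/158/157
[... 2093 characters left out ...]
/107/157
208 15/165/144 16/165/147 20/154/209 20/151/210 20/150/217 20/151/213 20/149/212 20/145/206 20/141/199 20/141/196 20/147/210 19/99/191 16/94/166 15/118/158 15/118/162 15/123/156
214 16/162/154 15/166/149 16/125/151 19/68/196 18/67/197 19/69/196 19/68/196 19/66/196 19/68/196 18/68/196 19/68/195 19/67/194 16/106/163 15/125/159 15/132/158 15/132/154
220 16/157/162 15/162/146 16/129/160 19/68/196 19/67/197 19/67/195 18/68/195 19/68/194 18/68/194 19/67/195 19/68/195 18/69/193 16/113/163 15/141/157 15/123/158 15/126/160
226 16/158/157 16/162/161 15/153/147 16/111/170 17/97/161 17/95/175 17/99/173 16/94/169 17/94/174 17/94/179 17/85/165 17/90/181 15/134/154 15/128/155 15/127/163 15/138/151
```

```bash
python3 -c "
import cv2;im=cv2.imread('pics/w1.png')[95:235,200:330];cv2.imwrite('pics/w1c.png',cv2.resize(im,None,fx=4,fy=4,interpolation=cv2.INTER_CUBIC))"
```

```text
(no output)
```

View pics/w1c.png

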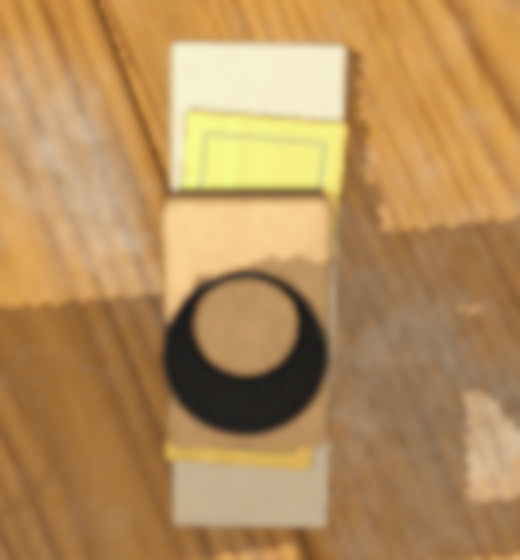

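```bash
python3 -c "
from h import *
C,im=load('w1')
c=lambda x,y:(200+(x+.5)/4-.5,95+(y+.5)/4-.5)
p=toplane(C,[c(163,350),c(328,350),c(246,268),c(246,433)],.1015)*1000;print(p.round(1),np.linalg.norm(p[0]-p[1]),np.linalg.norm(p[2]-p[3]),p[:2].mean(0),p[2:].mean(0))
P=toplane(C,[c(190,110),c(347,125),c(310,468),c(165,458)],.035)*1000;print('plate',P.round(1),P.mean(0),[np.linalg.norm(P[i]-P[i-1]).round(1) for i in range(4)])
P=toplane(C,[c(172,43),c(347,45),c(327,525),c(174,525)],.025)*1000;print('stone',P.round(1),P.mean(0),[np.linalg.norm(P[i]-P[i-1]).round(1) for i in range(4)],np.degrees(np.arctan2(*(P[0]+P[1]-P[2]-P[3])[::-1])))
P=toplane(C,[c(165,198),c(330,195),c(328,443),c(168,440)],.0675)*1000;print('cork',P.round(1),P.mean(0),[np.linalg.norm(P[i]-P[i-1]).round(1) for i in range(4)],np.degrees(np.arctan2(*(P[0]+P[1]-P[2]-P[3])[::-1])))
go(.6705,-.0945,.0895,-20)
"
```

```text
[[ 653.9  -84.5]
 [ 691.2  -98.1]
 [ 679.5  -72.6]
 [ 665.4 -111.2]] 39.72046372058816 41.0842524209056 [672.56836031 -91.2836648 ] [672.48348947 -91.87208659]
plate [[ 675.7  -36.9]
 [ 715.9  -56. ]
 [ 672.1 -150.1]
 [ 631.2 -131.7]] [673.72678149 -93.67212081] [np.float64(104.7), np.float64(44.5), np.float64(103.8), np.float64(44.9)]
stone [[ 676.9  -18.1]
 [ 723.6  -35.8]
 [ 670.1 -174.4]
 [ 623.5 -157.4]] [673.51281634 -96.42215965] [np.float64(149.1), np.float64(49.9), np.float64(148.6), np.float64(49.5)] 68.97270423477991
cork [[ 663.8  -54.2]
 [ 704.3  -68.2]
 [ 681.7 -132.7]
 [ 640.3 -116.6]] [672.54328676 -92.91781951] [np.float64(66.7), np.float64(42.9), np.float64(68.4), np.float64(44.4)] 70.05211197089716
t 1.9 tcp [ 0.6693 -0.0967  0.2497] yaw -20.2 tilt [-0.001 -0.    -1.   ] j6 0.10 shift [ 0.1602  0.0005 -0.0026] turn -0.03 w 0.0856 F [ 1.3 -0.1  0.6]
```

Request:
{"fn": "drive_tool", "kwargs": {"plan": [[0.02,0.001,-0.006,0],[0.05,0.001,-0.006,0],[0.08,0.001,-0.006,0],[0.11,0.001,-0.006,0],[0.13,0.001,-0.006,0],[0.145,0.001,-0.006,0],[0.155,0.001,-0.006,0],[0.16,0.001,-0.006,0],[0.16,0.001,-0.006,0],[0.16,0.001,-0.006,0]]}}

```text
time: 2.85
tool_pos: [0.6736, -0.0913, 0.0916]
tool_rot: [0.405, 0.58, 0.404, -0.579]
contact_force: [0.4, -0.8, 0.7]
gripper_width: 0.999
```

Request:
{"fn": "drive_tool", "kwargs": {"plan": [[0,0,0,0],[0,0,0,0],[0,0,0,0],[0,0,0,0],[0,0,0,0],[0,0,0,0],[0,0,0,0],[0,0,0,0]], "fingers": 0.034}}

```text
time: 3.65
tool_pos: [0.6733, -0.0911, 0.0912]
tool_rot: [0.405, 0.58, 0.404, -0.58]
contact_force: [-1.5, 0.0, 5.2]
gripper_width: 0.436
```

```bash
python3 -c "
from h import *
go(.6725,-.0916,.0895,-20);snap('wrist','w2')"
```

```text
t 3.6 tcp [ 0.6733 -0.0911  0.0912] yaw -20.2 tilt [ 0.001 -0.    -1.   ] j6 0.11 shift [ 0.0017 -0.0006  0.0007] turn -0.02 w 0.0372 F [-1.5  0.   5.2]
```

Request:
{"fn": "drive_tool", "kwargs": {"plan": [[-0.005,0,0,0],[-0.015,0,0,0],[-0.03,0,0,0],[-0.05,0,0,0],[-0.075,0,0,0],[-0.1,0,0,0],[-0.12,0,0,0],[-0.12,0,0,0],[-0.12,0,0,0]]}}

```text
time: 4.6
tool_pos: [0.673, -0.0911, 0.211]
tool_rot: [0.405, 0.58, 0.404, -0.58]
contact_force: [0.4, 0.1, -0.3]
gripper_width: 0.437
```

```bash
python3 -c "
from h import *
go(.6598,.144,.16);snap('wrist','w3')"
```

```text
t 4.6 tcp [ 0.673  -0.0911  0.211 ] yaw -20.2 tilt [ 0.001 -0.    -1.   ] j6 0.11 shift [ 0.0509 -0.0936 -0.2161] turn 0.00 w 0.0373 F [ 0.4  0.1 -0.3]
```

View pics/w3.png

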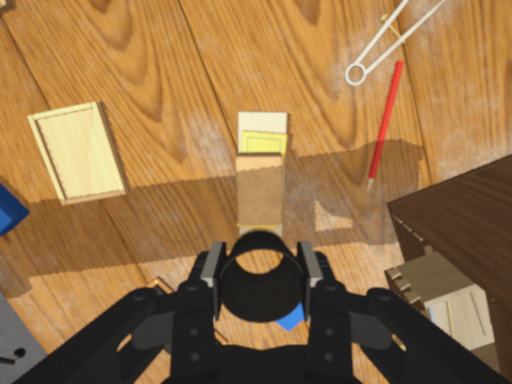

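Request:
{"fn": "drive_tool", "kwargs": {"plan": [[0,-0.01,-0.02,0],[0.01,-0.02,-0.05,0],[0.02,-0.035,-0.08,0],[0.03,-0.05,-0.11,0],[0.04,-0.063,-0.145,0],[0.05,-0.075,-0.175,0],[0.05,-0.087,-0.2,0],[0.05,-0.0936,-0.216,0],[0.05,-0.0936,-0.216,0],[0.05,-0.0936,-0.216,0]]}}

```text
time: 5.65
tool_pos: [0.6595, 0.1435, 0.1598]
tool_rot: [-0.405, -0.58, -0.405, 0.58]
contact_force: [-0.4, -0.3, -1.4]
gripper_width: 0.442
```

```bash
python3 -c "
from h import *
go(.6598,.144,.031);C,im=snap('wrist','w4')
C3,i3=load('w3');i3=cv2.resize(i3[100:240,200:330],None,fx=4,fy=4,interpolation=cv2.INTER_CUBIC)
cv2.imwrite('pics/v5.png',np.hstack([i3[:384],cv2.copyMakeBorder(cv2.resize(im,(280,210)),0,174,0,0,0)]))"
```

```text
t 5.7 tcp [0.6595 0.1435 0.1598] yaw -20.2 tilt [-0.001 -0.001 -1.   ] j6 0.46 shift [ 1.288e-01  1.000e-04 -7.000e-04] turn 0.00 w 0.0377 F [-0.4 -0.3 -1.4]
```

View pics/v5.png

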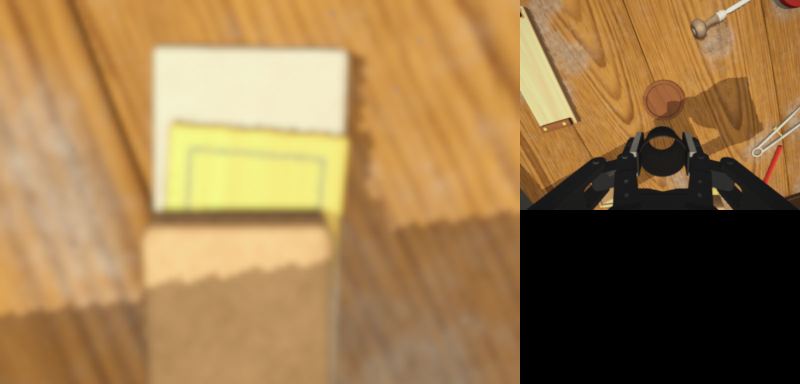

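```bash
python3 -c "
from h import *
C,im=load('w4');h=cv2.cvtColor(im,cv2.COLOR_BGR2HSV).astype(int);H,S,V=h[...,0],h[...,1],h[...,2]
print(h[181,262],h[181,225])
rect(C,(V<165)&(H<13)&(S>110),(255,175),.010,'stand')
C,im=load('w3');h=cv2.cvtColor(im,cv2.COLOR_BGR2HSV).astype(int);H,S,V=h[...,0],h[...,1],h[...,2]
rect(C,(H>=20)&(S<150)&(V>150),(80,150),.012,'tray')
C,im=load('w1');h=cv2.cvtColor(im,cv2.COLOR_BGR2HSV).astype(int);H,S,V=h[...,0],h[...,1],h[...,2]
rect(C,(H>=20)&(S<150)&(V>150),(95,140),.012,'tray')
c=lambda x,y:(200+(x+.5)/4-.5,100+(y+.5)/4-.5)
C,_=load('w3');print('cork end corners',(toplane(C,[c(143,222),c(332,218),c(147,383),c(332,383)],.0675)*1000).round(1))
"
```

```text
[ 12 163 161] [ 13 165 158]
stand area 3525 c 663.2 144.9 mm short 73.2 long 73.5 longdir -20.1 deg
tray area 5811 c 488.5 4.1 mm short 82.2 long 101.2 longdir 79.7 deg
tray area 5114 c 488.1 1.5 mm short 82.5 long 106.9 longdir 79.8 deg
cork end corners [[ 663.6  -53. ]
 [ 704.7  -67.2]
 [ 650.1  -89.5]
 [ 691.8 -104.8]]
```

Request:
{"fn": "drive_tool", "kwargs": {"plan": [[0.02,0.0015,-0.0015,0],[0.05,0.0015,-0.0015,0],[0.08,0.0015,-0.0015,0],[0.1,0.0015,-0.0015,0],[0.115,0.0015,-0.0015,0],[0.122,0.0015,-0.0015,0],[0.126,0.0015,-0.0015,0],[0.129,0.0015,-0.0015,0],[0.129,0.0015,-0.0015,0],[0.129,0.0015,-0.0015,0]]}}

```text
time: 6.7
tool_pos: [0.6622, 0.145, 0.0324]
tool_rot: [0.405, 0.58, 0.404, -0.579]
contact_force: [0.0, -0.8, -1.6]
gripper_width: 0.439
```

```bash
python3 -c "
from h import *
go(.6615,.1445,.031)"
```

```text
t 6.7 tcp [0.6622 0.145  0.0324] yaw -20.2 tilt [ 0.002  0.    -1.   ] j6 0.46 shift [ 0.0014 -0.0005  0.0007] turn 0.00 w 0.0375 F [ 0.  -0.8 -1.6]
```

Request:
{"fn": "drive_tool", "kwargs": {"plan": [[0.001,0,0,0],[0.002,0,0,0],[0.003,0,0,0],[0.003,0,0,0]]}}

```text
time: 7.1
tool_pos: [0.662, 0.1451, 0.0296]
tool_rot: [0.405, 0.58, 0.405, -0.58]
contact_force: [-2.5, 0.7, 5.5]
gripper_width: 0.436
```

Contact with the stand's floor (5.5 N). Release.

Request:
{"fn": "drive_tool", "kwargs": {"plan": [[0,0,0,0],[0,0,0,0],[0,0,0,0],[-0.001,0,0,0],[-0.001,0,0,0]], "fingers": 0.06}}

```text
time: 7.6
tool_pos: [0.6615, 0.1448, 0.0293]
tool_rot: [0.405, 0.58, 0.405, -0.58]
contact_force: [0.2, 0.3, -0.6]
gripper_width: 0.704
```

Request:
{"fn": "drive_tool", "kwargs": {"plan": [[-0.005,0,0,0],[-0.02,0,0,0],[-0.05,0,0,0],[-0.09,0,0,0],[-0.13,0,0,0],[-0.17,0,0,0],[-0.2,0,0,0],[-0.2,0,0,0],[-0.2,0,0,0]]}}

```text
time: 8.5
tool_pos: [0.6621, 0.1449, 0.2315]
tool_rot: [0.405, 0.581, 0.404, -0.579]
contact_force: [-0.5, 0.9, -0.8]
gripper_width: 0.705
```

```bash
python3 -c "
from h import *
go(.6725,-.0925,.2,-20);C,im=snap('wrist','w5')"
```

```text
t 8.5 tcp [0.6621 0.1449 0.2315] yaw -20.2 tilt [ 0.003  0.    -1.   ] j6 0.46 shift [0.0315 0.0917 0.2193] turn -0.02 w 0.0602 F [-0.5  0.9 -0.8]
```

View pics/w5.png

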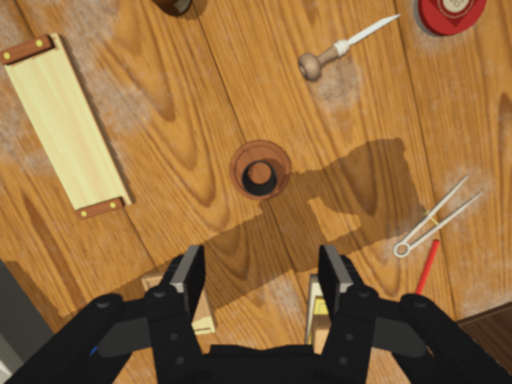

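Request:
{"fn": "drive_tool", "kwargs": {"plan": [[0,0.015,0.035,0],[0,0.03,0.075,0],[0.01,0.05,0.12,0],[0.02,0.065,0.16,0],[0.03,0.08,0.19,0],[0.04,0.088,0.21,0],[0.08,0.0915,0.219,0],[0.11,0.0915,0.219,0],[0.14,0.0915,0.219,0],[0.16,0.0915,0.219,0],[0.165,0.0915,0.219,0],[0.165,0.0915,0.219,0]], "fingers": 0.0854}}

```text
time: 9.75
tool_pos: [0.6701, -0.0918, 0.0617]
tool_rot: [-0.403, -0.579, -0.406, 0.581]
contact_force: [0.0, 0.3, 0.1]
gripper_width: 0.995
```

```bash
python3 -c "
from h import *
go(.6725,-.0925,.058,-20)"
```

```text
t 9.8 tcp [ 0.6701 -0.0918  0.0617] yaw -20.2 tilt [-0.005  0.001 -1.   ] j6 0.11 shift [ 0.0037  0.0025 -0.0002] turn -0.02 w 0.0850 F [0.  0.3 0.1]
```

Request:
{"fn": "drive_tool", "kwargs": {"plan": [[0.003,0,0,0],[0.004,0,0,0],[0.004,0,0,0],[0.004,0,0,0]]}}

```text
time: 10.15
tool_pos: [0.6723, -0.0924, 0.0613]
tool_rot: [0.405, 0.58, 0.404, -0.58]
contact_force: [0.4, -0.5, 0.9]
gripper_width: 0.999
```

Request:
{"fn": "drive_tool", "kwargs": {"plan": [[0.002,0,0,0],[0.003,0,0,0],[0.003,0,0,0],[0.003,0,0,0],[0.003,0,0,0],[0.003,0,0,0],[0.003,0,0,0],[0.003,0,0,0],[0.003,0,0,0]], "fingers": 0.04}}

```text
time: 11.05
tool_pos: [0.6718, -0.0923, 0.0573]
tool_rot: [0.405, 0.58, 0.405, -0.58]
contact_force: [0.2, 0.4, -0.1]
gripper_width: 0.514
```

Request:
{"fn": "drive_tool", "kwargs": {"plan": [[-0.003,0,0,0],[-0.01,0,0,0],[-0.02,0,0,0],[-0.04,0,0,0],[-0.07,0,0,0],[-0.1,0,0,0],[-0.13,0,0,0],[-0.13,0,0,0],[-0.13,0,0,0]]}}

```text
time: 11.95
tool_pos: [0.6724, -0.0924, 0.189]
tool_rot: [0.405, 0.581, 0.404, -0.579]
contact_force: [-0.1, 0.1, -1.4]
gripper_width: 0.522
```

```bash
python3 -c "
from h import *
go(.4865,.0017,.17,-10);C,im=snap('wrist','w6')"
```

```text
t 11.9 tcp [ 0.6724 -0.0924  0.189 ] yaw -20.2 tilt [ 0.003 -0.001 -1.   ] j6 0.11 shift [ 0.0184 -0.207  -0.0242] turn -1.27 w 0.0446 F [-0.1  0.1 -1.4]
```

View pics/w6.png

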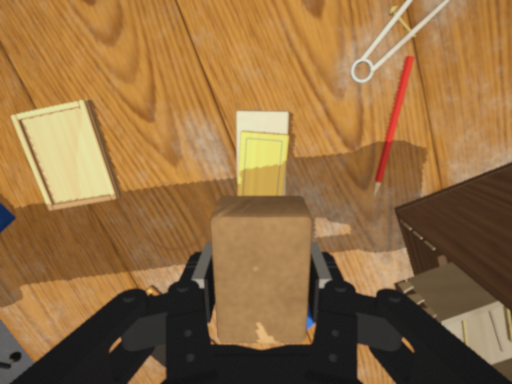

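Request:
{"fn": "drive_tool", "kwargs": {"plan": [[0,-0.012,-0.002,0],[0.003,-0.03,-0.004,-0.2],[0.006,-0.052,-0.007,-0.4],[0.01,-0.075,-0.01,-0.6],[0.014,-0.1,-0.013,-0.8],[0.018,-0.125,-0.016,-1],[0.018,-0.15,-0.018,-1.15],[0.018,-0.175,-0.02,-1.27],[0.018,-0.195,-0.022,-1.27],[0.018,-0.207,-0.024,-1.27],[0.018,-0.207,-0.024,-1.27],[0.018,-0.207,-0.024,-1.27]]}}

```text
time: 13.2
tool_pos: [0.4858, 0.0017, 0.169]
tool_rot: [-0.454, -0.542, -0.454, 0.542]
contact_force: [-0.0, -0.2, 0.2]
gripper_width: 0.52
```

```bash
python3 -c "
from h import *
go(.4865,.0017,.0295,-10.2)
C,im=snap('wrist','w7');h=cv2.cvtColor(im,cv2.COLOR_BGR2HSV).astype(int);H,S,V=h[...,0],h[...,1],h[...,2]
c=proj(C,[[.4865,.0017,.012]])[0];print(c)
C,im=load('w6');h=cv2.cvtColor(im,cv2.COLOR_BGR2HSV).astype(int);H,S,V=h[...,0],h[...,1],h[...,2]
rect(C,(H>=20)&(S<150)&(V>150),(65,150),.012,'tray w6')
m=cv2.inRange(im,(0,0,0),(1,1,1))
rect(C,(H>=19)&(S>75)&(V>100)&(np.arange(512)[None]>230)&(np.arange(512)[None]<300)&(np.arange(384)[:,None]>118)&(np.arange(384)[:,None]<200),(263,165),.035,'plate w6')
"
```

```text
t 13.2 tcp [0.4858 0.0017 0.169 ] yaw -10.0 tilt [-0. -0. -1.] j6 0.03 shift [ 1.395e-01  7.000e-04 -1.000e-04] turn 0.02 w 0.0444 F [-0.  -0.2  0.2]
[260.56258027 184.86893073]
tray w6 area 6509 c 488.4 4.4 mm short 81.6 long 100.6 longdir 79.7 deg
plate w6 area 3067 c 682.1 -73.5 mm short 48.7 long 64.1 longdir 66.6 deg
```

Request:
{"fn": "drive_tool", "kwargs": {"plan": [[0.02,0.0007,0,0],[0.05,0.0007,0,0],[0.08,0.0007,0,0],[0.105,0.0007,0,0],[0.12,0.0007,0,0],[0.13,0.0007,0,0],[0.135,0.0007,0,0],[0.138,0.0007,0,0],[0.138,0.0007,0,0],[0.138,0.0007,0,0],[0.138,0.0007,0,0]]}}

```text
time: 14.35
tool_pos: [0.4871, 0.0015, 0.0321]
tool_rot: [0.455, 0.542, 0.454, -0.541]
contact_force: [0.0, -0.1, -0.6]
gripper_width: 0.522
```

Request:
{"fn": "drive_tool", "kwargs": {"plan": [[0.001,0,0,0],[0.002,0,0,0],[0.003,0,0,0],[0.003,0,0,0]]}}

```text
time: 14.75
tool_pos: [0.4864, 0.0016, 0.0282]
tool_rot: [-0.454, -0.542, -0.454, 0.542]
contact_force: [-0.8, 0.4, -1.4]
gripper_width: 0.52
```

Bottom should be touching the floor. Release, rise and look.

Request:
{"fn": "drive_tool", "kwargs": {"plan": [[0,0,0,0],[0,0,0,0],[0,0,0,0],[0,0,0,0],[-0.002,0,0,0]], "fingers": 0.062}}

```text
time: 15.25
tool_pos: [0.4863, 0.0017, 0.0301]
tool_rot: [-0.454, -0.542, -0.455, 0.542]
contact_force: [-0.4, 0.6, 0.2]
gripper_width: 0.725
```

Request:
{"fn": "drive_tool", "kwargs": {"plan": [[-0.005,0,0,0],[-0.02,0,0,0],[-0.05,0,0,0],[-0.09,0,0,0],[-0.13,0,0,0],[-0.17,0,0,0],[-0.2,0,0,0],[-0.2,0,0,0],[-0.2,0,0,0]]}}

```text
time: 16.15
tool_pos: [0.4868, 0.0016, 0.2314]
tool_rot: [0.455, 0.542, 0.454, -0.541]
contact_force: [0.3, 0.7, -0.3]
gripper_width: 0.724
```

```bash
python3 -c "
from h import *
go(.673,-.094,.19,-24);C,im=snap('wrist','w8')"
```

```text
t 16.1 tcp [0.4868 0.0016 0.2314] yaw -10.0 tilt [ 0.002 -0.    -1.   ] j6 0.03 shift [0.0418 0.1999 0.0617] turn 1.75 w 0.0619 F [ 0.3  0.7 -0.3]
```

View pics/w8.png

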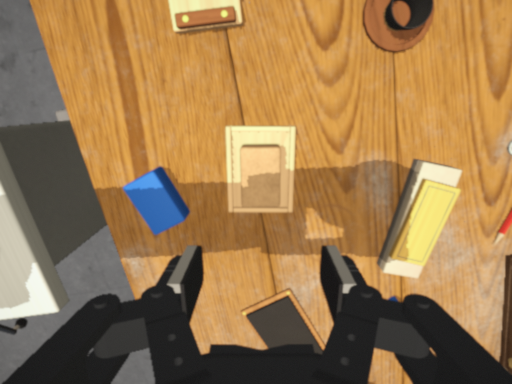

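```bash
python3 -c "
from h import *
C,im=load('w8');h=cv2.cvtColor(im,cv2.COLOR_BGR2HSV).astype(int);H,S,V=h[...,0],h[...,1],h[...,2]
X=np.arange(512)[None];Y=np.arange(384)[:,None]
print(h[220,425],h[170,440],h[250,400],h[268,405],h[180,418],h[220,460])
m=(H>=19)&(S>88)&(V>150)&(X>370)&(X<470)&(Y>150)&(Y<285)
rect(C,m,(425,220),.035,'plate')
m=(S<92)&(V>120)|m;m=m&(X>370)&(X<470)&(Y>150)&(Y<285)
rect(C,m,(440,170),.025,'stone+plate')
im2=cv2.resize(im[145:290,360:480],None,fx=4,fy=4,interpolation=cv2.INTER_CUBIC);cv2.imwrite('pics/v10.png',im2)
"
```

```text
[ 26 126 250] [ 25  44 249] [ 20 144 193] [ 21  50 249] [ 24  46 243] [ 17 143 214]
plate area 3215 c 670.4 -91.5 mm short 52.9 long 107.3 longdir 65.5 deg
stone+plate area 5074 c 682.6 -99.4 mm short 89.3 long 151.9 longdir 68.9 deg
```

View pics/v10.png

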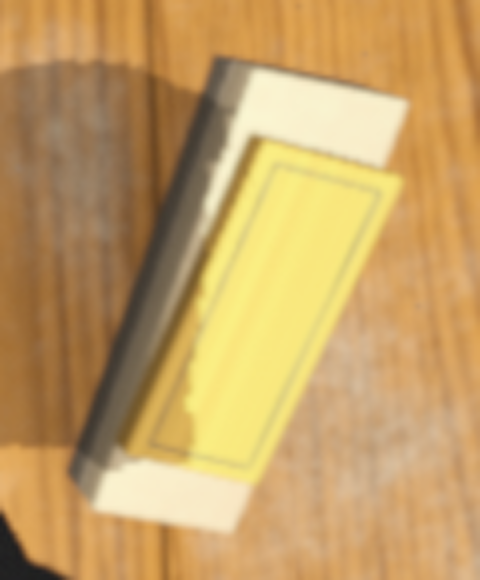

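```bash
python3 -c "
from h import *
C,im=load('w8')
c=lambda x,y:(360+(x+.5)/4-.5,145+(y+.5)/4-.5)
for n,q,z in (('plate',[(263,140),(402,179),(250,482),(138,450)],.035),('stone',[(252,68),(408,100),(235,531),(97,510)],.025)):
    P=toplane(C,[c(*p) for p in q],z)*1000;print(n,P.round(1).tolist(),P.mean(0).round(1),[np.linalg.norm(P[i]-P[i-1]).round(1) for i in range(4)],np.degrees(np.arctan2(*(P[0]+P[1]-P[2]-P[3])[::-1])))
"
```

```text
plate [[672.8, -35.8], [713.7, -54.7], [668.9, -148.2], [633.8, -130.0]] [672.3 -92.2] [np.float64(102.0), np.float64(45.0), np.float64(103.6), np.float64(39.5)] 65.94645239152047
stone [[675.1, -17.0], [721.3, -34.5], [669.2, -173.1], [623.9, -156.4]] [672.4 -95.3] [np.float64(148.6), np.float64(49.4), np.float64(148.0), np.float64(48.3)] 69.63405421810229
```

Request:
{"fn": "drive_tool", "kwargs": {"plan": [[0,0.03,-0.03,0],[0.03,0.06,-0.06,0],[0.07,0.079,-0.088,0],[0.11,0.079,-0.088,0],[0.145,0.079,-0.088,0],[0.175,0.079,-0.088,0],[0.19,0.079,-0.088,0],[0.196,0.079,-0.088,0],[0.196,0.079,-0.088,0],[0.196,0.079,-0.088,0],[0.196,0.079,-0.088,0]], "fingers": 0.046}}

```text
time: 17.3
tool_pos: [0.5811, 0.0744, 0.0364]
tool_rot: [0.455, 0.543, 0.454, -0.541]
contact_force: [0.3, -0.4, 0.5]
gripper_width: 0.538
```

Request:
{"fn": "drive_tool", "kwargs": {"plan": [[0.002,0,0,0],[0.004,0,0,0],[0.006,0,0,0],[0.008,0,0,0],[0.008,0,0,0]]}}

```text
time: 17.8
tool_pos: [0.5792, 0.0745, 0.0258]
tool_rot: [-0.454, -0.542, -0.455, 0.542]
contact_force: [0.6, 0.7, -1.1]
gripper_width: 0.538
```

Request:
{"fn": "drive_tool", "kwargs": {"plan": [[0.002,0,0,0],[0.004,0,0,0],[0.006,0,0,0],[0.007,0,0,0],[0.007,0,0,0]]}}

```text
time: 18.3
tool_pos: [0.5794, 0.0745, 0.019]
tool_rot: [-0.454, -0.542, -0.454, 0.542]
contact_force: [-0.4, -0.3, 0.3]
gripper_width: 0.539
```

Request:
{"fn": "drive_tool", "kwargs": {"plan": [[0.001,0,0,0],[0.002,0,0,0],[0.003,0,0,0],[0.003,0,0,0]]}}

```text
time: 18.7
tool_pos: [0.5795, 0.0745, 0.0161]
tool_rot: [-0.454, -0.542, -0.454, 0.542]
contact_force: [0.0, 0.3, 0.5]
gripper_width: 0.54
```

Request:
{"fn": "drive_tool", "kwargs": {"plan": [[0.001,0,0,0],[0.002,0,0,0],[0.003,0,0,0],[0.003,0,0,0]]}}

```text
time: 19.1
tool_pos: [0.5798, 0.0745, 0.0147]
tool_rot: [-0.454, -0.542, -0.454, 0.542]
contact_force: [-4.6, -0.5, 8.5]
gripper_width: 0.537
```

Request:
{"fn": "drive_tool", "kwargs": {"plan": [[0.001,0,0,0],[0.002,0,0,0],[0.003,0,0,0],[0.003,0,0,0]]}}

```text
time: 19.5
tool_pos: [0.5801, 0.0745, 0.0146]
tool_rot: [-0.454, -0.541, -0.455, 0.542]
contact_force: [-14.3, -0.6, 26.0]
gripper_width: 0.54
```

Request:
{"fn": "drive_tool", "kwargs": {"plan": [[-0.01,0,0,0],[-0.04,0,0,0],[-0.08,0,0,0],[-0.12,0,0,0],[-0.15,0,0,0],[-0.15,0,0,0],[-0.15,0,0,0]], "fingers": 0.062}}

```text
time: 20.2
tool_pos: [0.5801, 0.0745, 0.1611]
tool_rot: [0.455, 0.542, 0.454, -0.541]
contact_force: [-0.5, 0.1, -0.8]
gripper_width: 0.728
```

```bash
python3 -c "
from h import *
go(.673,-.093,.08,-24.7)"
```

```text
t 20.2 tcp [0.5801 0.0745 0.1611] yaw -10.0 tilt [ 0.002 -0.    -1.   ] j6 0.18 shift [0.0813 0.1206 0.1487] turn 1.83 w 0.0621 F [-0.5  0.1 -0.8]
```

Request:
{"fn": "drive_tool", "kwargs": {"plan": [[0,0.02,0.025,0.3],[0,0.045,0.055,0.7],[0,0.07,0.085,1.1],[0,0.095,0.117,1.5],[0.01,0.11,0.136,1.83],[0.03,0.1206,0.1487,1.83],[0.055,0.1206,0.1487,1.83],[0.075,0.1206,0.1487,1.83],[0.081,0.1206,0.1487,1.83],[0.081,0.1206,0.1487,1.83],[0.081,0.1206,0.1487,1.83],[0.081,0.1206,0.1487,1.83]]}}

```text
time: 21.4
tool_pos: [0.6734, -0.093, 0.0808]
tool_rot: [0.382, 0.596, 0.381, -0.595]
contact_force: [-0.0, 0.2, 0.8]
gripper_width: 0.728
```

```bash
python3 -c "
from h import *
go(.673,-.093,.0415,-24.7)"
```

```text
t 21.4 tcp [ 0.6734 -0.093   0.0808] yaw -24.7 tilt [ 0.002 -0.001 -1.   ] j6 0.18 shift [ 0.0393 -0.0004  0.0002] turn 0.00 w 0.0622 F [-0.   0.2  0.8]
```

Request:
{"fn": "drive_tool", "kwargs": {"plan": [[0.01,0,0,0],[0.02,0,0,0],[0.03,0,0,0],[0.035,0,0,0],[0.037,0,0,0],[0.038,0,0,0],[0.038,0,0,0],[0.038,0,0,0],[0.038,0,0,0],[0.038,0,0,0]]}}

```text
time: 22.4
tool_pos: [0.6727, -0.093, 0.0417]
tool_rot: [0.382, 0.595, 0.381, -0.595]
contact_force: [0.4, 0.7, 0.5]
gripper_width: 0.727
```

Request:
{"fn": "drive_tool", "kwargs": {"plan": [[0.0005,0,0,0],[0.0005,0,0,0],[0.0005,0,0,0],[0.0005,0,0,0],[0.0005,0,0,0],[0.0005,0,0,0],[0.0005,0,0,0]], "fingers": 0.04}}

```text
time: 23.1
tool_pos: [0.6729, -0.0931, 0.0414]
tool_rot: [0.382, 0.596, 0.381, -0.595]
contact_force: [0.8, 0.1, 4.6]
gripper_width: 0.518
```

Request:
{"fn": "drive_tool", "kwargs": {"plan": [[-0.002,0,0,0],[-0.005,0,0,0],[-0.01,0,0,0],[-0.02,0,0,0],[-0.035,0,0,0],[-0.055,0,0,0],[-0.08,0,0,0],[-0.1,0,0,0],[-0.1,0,0,0],[-0.1,0,0,0]]}}

```text
time: 24.1
tool_pos: [0.6729, -0.0931, 0.1419]
tool_rot: [0.382, 0.596, 0.381, -0.595]
contact_force: [-0.6, 1.1, -3.1]
gripper_width: 0.515
```

```bash
python3 -c "
from h import *
go(.4798,-.2533,.14,18.9);C,im=snap('wrist','w9')"
```

```text
t 24.1 tcp [ 0.6729 -0.0931  0.1419] yaw -24.7 tilt [ 0.002 -0.    -1.   ] j6 0.18 shift [ 0.0017 -0.1085  0.2262] turn -5.45 w 0.0440 F [-0.6  1.1 -3.1]
```

View pics/w9.png

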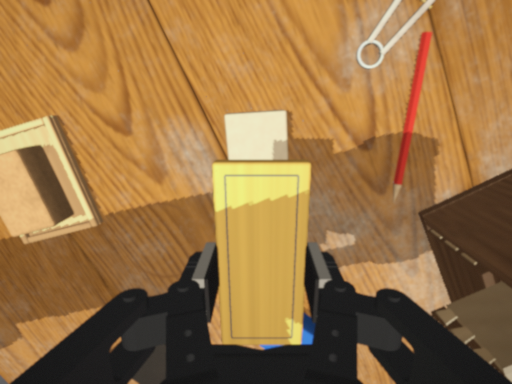

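Request:
{"fn": "drive_tool", "kwargs": {"plan": [[0,-0.005,0.01,-0.25],[0,-0.014,0.03,-0.7],[0,-0.024,0.05,-1.2],[0,-0.035,0.073,-1.7],[0,-0.046,0.096,-2.2],[0,-0.057,0.119,-2.8],[0,-0.068,0.142,-3.4],[0,-0.079,0.165,-4],[0,-0.09,0.188,-4.6],[0,-0.1,0.21,-5.1],[0,-0.1085,0.2262,-5.45],[0,-0.1085,0.2262,-5.45]]}}

```text
time: 25.35
tool_pos: [0.4771, -0.2536, 0.1388]
tool_rot: [0.574, 0.411, 0.576, -0.412]
contact_force: [1.1, 0.1, -3.4]
gripper_width: 0.516
```

```bash
python3 -c "
from h import *
go(.4798,-.2533,.029,18.9);C,im=snap('wrist','w10')"
```

```text
t 25.4 tcp [ 0.4771 -0.2536  0.1388] yaw 18.8 tilt [-0.003  0.002 -1.   ] j6 -0.95 shift [0.1098 0.003  0.0009] turn -0.01 w 0.0441 F [ 1.1  0.1 -3.4]
```

View pics/w10.png

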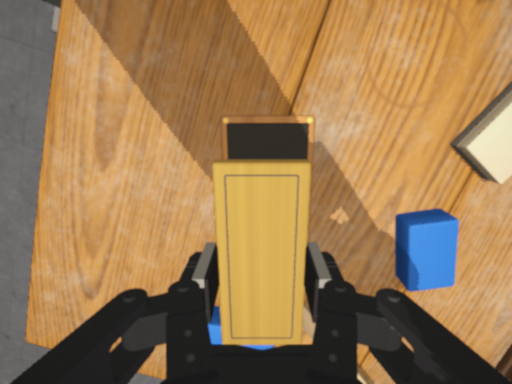

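```bash
python3 -c "
from h import *
C,im=load('w10');p=toplane(C,[(227.5,123.5),(308.5,123.5)],.012)*1000;print(p,np.linalg.norm(p[0]-p[1]))
m=p.mean(0);a=np.radians(108.9);print(m-65*np.array([np.cos(a),np.sin(a)]))
P=toplane(C,[(213,162),(310,161),(304,345),(222,345)],.1388-.0164+.010)*1000;print('plate in hand',P.mean(0),[np.linalg.norm(P[i]-P[i-1]).round(1) for i in range(4)])
go(.4798,-.2533,.029,18.9)"
```

```text
[[ 430.70674451 -204.40531833]
 [ 494.89988884 -182.4705377 ]] 67.83726394815176
[ 483.85794885 -254.93347634]
plate in hand [ 478.2652323  -253.71648833] [np.float64(105.1), np.float64(44.1), np.float64(105.5), np.float64(46.6)]
t 25.4 tcp [ 0.4781 -0.2531  0.1391] yaw 18.8 tilt [-0.002  0.002 -1.   ] j6 -0.95 shift [0.1101 0.0017 0.0011] turn -0.01 w 0.0441 F [-0.8  0.4 -3.9]
```

Request:
{"fn": "drive_tool", "kwargs": {"plan": [[0.02,0.0034,0.002,0],[0.045,0.0034,0.002,0],[0.07,0.0034,0.002,0],[0.09,0.0034,0.002,0],[0.1,0.0034,0.002,0],[0.105,0.0034,0.002,0],[0.108,0.0034,0.002,0],[0.109,0.0034,0.002,0],[0.109,0.0034,0.002,0],[0.109,0.0034,0.002,0]]}}

```text
time: 26.4
tool_pos: [0.4839, -0.2544, 0.0327]
tool_rot: [0.576, 0.411, 0.575, -0.411]
contact_force: [-0.2, -0.3, -3.6]
gripper_width: 0.513
```

Request:
{"fn": "drive_tool", "kwargs": {"plan": [[0.001,-0.001,0,0],[0.002,-0.001,0,0],[0.003,-0.001,0,0],[0.003,-0.001,0,0]]}}

```text
time: 26.8
tool_pos: [0.4822, -0.2542, 0.0286]
tool_rot: [0.575, 0.411, 0.576, -0.411]
contact_force: [-0.6, 0.1, -3.0]
gripper_width: 0.513
```

Request:
{"fn": "drive_tool", "kwargs": {"plan": [[0.001,0,0,0],[0.0015,0,0,0],[0.0015,0,0,0]]}}

```text
time: 27.1
tool_pos: [0.4825, -0.2545, 0.0283]
tool_rot: [0.575, 0.411, 0.576, -0.411]
contact_force: [-3.6, 1.6, 5.3]
gripper_width: 0.516
```

Contact. Release, rise, look.

Request:
{"fn": "drive_tool", "kwargs": {"plan": [[0,0,0,0],[0,0,0,0],[-0.0005,0,0,0],[-0.001,0,0,0],[-0.001,0,0,0]], "fingers": 0.06}}

```text
time: 27.6
tool_pos: [0.4825, -0.2544, 0.0284]
tool_rot: [0.576, 0.411, 0.575, -0.411]
contact_force: [-0.2, 0.3, -0.2]
gripper_width: 0.704
```

Request:
{"fn": "drive_tool", "kwargs": {"plan": [[-0.005,0,0,0],[-0.02,0,0,0],[-0.05,0,0,0],[-0.09,0,0,0],[-0.13,0,0,0],[-0.17,0,0,0],[-0.2,0,0,0],[-0.2,0,0,0],[-0.2,0,0,0]]}}

```text
time: 28.5
tool_pos: [0.4827, -0.2546, 0.2303]
tool_rot: [0.577, 0.411, 0.574, -0.411]
contact_force: [-0.3, -0.0, -0.7]
gripper_width: 0.704
```

```bash
python3 -c "
from h import *
go(.673,-.0958,.10,-20.7);C,im=snap('wrist','w11')"
```

```text
t 28.5 tcp [ 0.4827 -0.2546  0.2303] yaw 18.9 tilt [ 0.003 -0.002 -1.   ] j6 -0.95 shift [ 0.1305  0.2312 -0.0889] turn 4.95 w 0.0601 F [-0.3 -0.  -0.7]
```

View pics/w11.png

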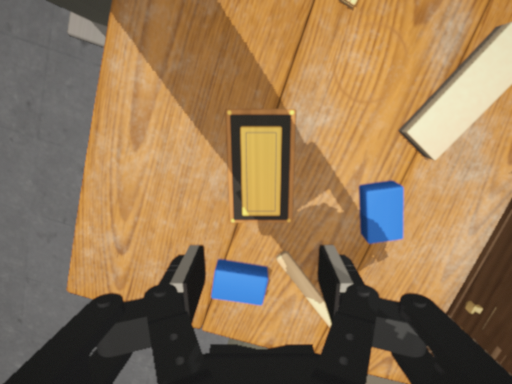

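```bash
python3 -c "
from h import *
C,im=load('w9');h=cv2.cvtColor(im,cv2.COLOR_BGR2HSV).astype(int);H,S,V=h[...,0],h[...,1],h[...,2]
p=toplane(C,[(225.5,114),(287,110.5)],.025)*1000;print(p)
a=np.radians(69.3);print(p.mean(0)-75*np.array([np.cos(a),np.sin(a)]))"
```

```text
[[677.92962856 -18.24605754]
 [723.52094733 -36.2190294 ]]
[674.21467466 -97.39084578]
```

Request:
{"fn": "drive_tool", "kwargs": {"plan": [[0,0.02,-0.007,0.4],[0,0.04,-0.015,0.8],[0,0.06,-0.023,1.3],[0,0.085,-0.032,1.8],[0,0.11,-0.042,2.3],[0,0.135,-0.052,2.8],[0.02,0.16,-0.062,3.3],[0.05,0.185,-0.071,3.8],[0.08,0.21,-0.08,4.4],[0.1,0.225,-0.086,4.95],[0.12,0.2312,-0.0889,4.95],[0.13,0.2312,-0.0889,4.95]], "fingers": 0.075}}

```text
time: 29.75
tool_pos: [0.6704, -0.0943, 0.0942]
tool_rot: [-0.401, -0.58, -0.404, 0.582]
contact_force: [0.1, -1.6, 0.3]
gripper_width: 0.882
```

```bash
python3 -c "
from h import *
go(.673,-.0958,.0190,-20.7)"
```

```text
t 29.8 tcp [ 0.6704 -0.0943  0.0942] yaw -20.5 tilt [-0.006  0.001 -1.   ] j6 0.11 shift [0.0751 0.0034 0.0005] turn 0.02 w 0.0753 F [ 0.1 -1.6  0.3]
```

Request:
{"fn": "drive_tool", "kwargs": {"plan": [[0.02,0,0.0015,0],[0.04,0,0.0015,0],[0.058,0,0.0015,0],[0.068,0,0.0015,0],[0.073,0,0.0015,0],[0.076,0,0.0015,0],[0.077,0,0.0015,0],[0.077,0,0.0015,0],[0.077,0,0.0015,0]]}}

```text
time: 30.65
tool_pos: [0.6723, -0.0968, 0.0222]
tool_rot: [0.403, 0.582, 0.402, -0.581]
contact_force: [1.2, 0.2, 0.5]
gripper_width: 0.88
```

```bash
python3 -c "
from h import *
go(.6732,-.0962,.0190,-20.7)"
```

```text
t 30.6 tcp [ 0.6723 -0.0968  0.0222] yaw -20.7 tilt [ 0.001 -0.    -1.   ] j6 0.11 shift [ 0.0032  0.0007 -0.0008] turn 0.00 w 0.0751 F [1.2 0.2 0.5]
```

Request:
{"fn": "drive_tool", "kwargs": {"plan": [[0.001,0.0005,0,0],[0.002,0.0005,0,0],[0.0025,0.0005,0,0],[0.0025,0.0005,0,0],[0.0025,0.0005,0,0],[0.0025,0.0005,0,0],[0.0025,0.0005,0,0],[0.0025,0.0005,0,0],[0.0025,0.0005,0,0]], "fingers": 0.042}}

```text
time: 31.55
tool_pos: [0.6728, -0.097, 0.0201]
tool_rot: [0.402, 0.582, 0.402, -0.581]
contact_force: [-1.4, 0.0, 5.0]
gripper_width: 0.57
```

Request:
{"fn": "drive_tool", "kwargs": {"plan": [[-0.002,0,0,0],[-0.005,0,0,0],[-0.01,0,0,0],[-0.02,0,0,0],[-0.035,0,0,0],[-0.055,0,0,0],[-0.08,0,0,0],[-0.1,0,0,0],[-0.12,0,0,0],[-0.12,0,0,0],[-0.12,0,0,0]]}}

```text
time: 32.65
tool_pos: [0.6726, -0.0969, 0.14]
tool_rot: [0.403, 0.582, 0.402, -0.581]
contact_force: [-0.4, 0.2, -4.1]
gripper_width: 0.572
```

```bash
python3 -c "
from h import *
go(.4655,.2655,.14,-3.9);snap('wrist','w12')
C,im=load('w5');h=cv2.cvtColor(im,cv2.COLOR_BGR2HSV).astype(int);H,S,V=h[...,0],h[...,1],h[...,2]
rect(C,(H>=20)&(S<150)&(V>150),(70,130),.012,'holder w5 board')"
```

```text
t 32.6 tcp [ 0.6726 -0.0969  0.14  ] yaw -20.7 tilt [ 0.002 -0.001 -1.   ] j6 0.11 shift [-0.0006 -0.3217 -0.266 ] turn -2.10 w 0.0488 F [-0.4  0.2 -4.1]
holder w5 board area 9307 c 467.3 266.1 mm short 74.7 long 201.2 longdir 85.8 deg
```

Request:
{"fn": "drive_tool", "kwargs": {"plan": [[0,-0.01,-0.008,0],[0,-0.03,-0.025,-0.2],[0,-0.058,-0.048,-0.4],[0,-0.087,-0.072,-0.6],[0,-0.116,-0.096,-0.8],[0,-0.147,-0.121,-1],[0,-0.178,-0.147,-1.2],[0,-0.209,-0.173,-1.4],[0,-0.24,-0.198,-1.6],[0,-0.268,-0.222,-1.8],[0,-0.292,-0.242,-2],[0,-0.31,-0.257,-2.1]]}}

```text
time: 33.9
tool_pos: [0.47, 0.2547, 0.1372]
tool_rot: [-0.483, -0.515, -0.484, 0.517]
contact_force: [-0.1, -0.4, -3.6]
gripper_width: 0.571
```

Request:
{"fn": "drive_tool", "kwargs": {"plan": [[0,-0.008,-0.006,0],[0,-0.011,-0.009,0],[0,-0.011,-0.009,0],[0,-0.011,-0.009,0]]}}

```text
time: 34.3
tool_pos: [0.4627, 0.2621, 0.1386]
tool_rot: [-0.483, -0.517, -0.482, 0.517]
contact_force: [-0.1, 0.6, -3.5]
gripper_width: 0.57
```

```bash
python3 -c "
from h import *
go(.466,.266,.0325,-4);snap('wrist','w13')"
```

```text
t 34.3 tcp [0.4627 0.2621 0.1386] yaw -3.9 tilt [-0. -0. -1.] j6 0.44 shift [ 0.1061  0.003  -0.0042] turn 0.01 w 0.0487 F [-0.1  0.6 -3.5]
```

View pics/w13.png

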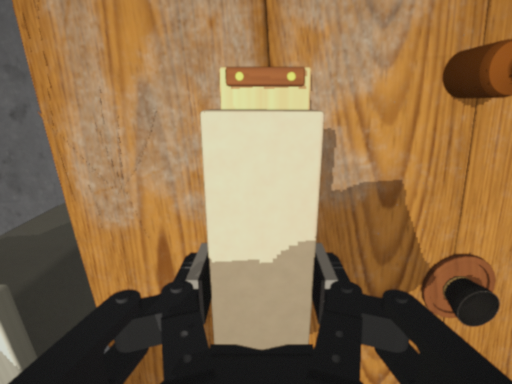

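```bash
python3 -c "
from h import *
C,im=load('w13');a=np.radians(86);u=np.array([np.cos(a),np.sin(a)])
p=toplane(C,[(201,110.5),(323,110.5)],.1435)*1000;print('stone',p,np.linalg.norm(p[0]-p[1]),p.mean(0)-75*u)
p=toplane(C,[(220,68),(311,68)],.012)*1000;print('board',p,np.linalg.norm(p[0]-p[1]),p.mean(0)-102*u)
p=toplane(C,[(226,67),(305,67)],.022)*1000;print('cleat',p,p.mean(0)-102*u)
p=toplane(C,[(226,87),(305,87)],.022)*1000;print('cleat inner',p,p.mean(0)-87*u)
"
```

```text
stone [[445.35255408 338.48652734]
 [493.34042507 335.22314292]] 48.098705186735295 [464.11475404 262.03753136]
board [[438.39593474 368.59293865]
 [510.52313132 363.71438956]] 72.29199628943188 [467.34437271 264.40213098]
cleat [[444.26199496 367.81709097]
 [504.32374523 363.75478131]] [467.17770977 264.03440301]
cleat inner [[442.79919067 353.47053924]
 [503.94819993 349.33099176]] [467.30488209 264.61269313]
```

Request:
{"fn": "drive_tool", "kwargs": {"plan": [[0.02,0.002,-0.003,0],[0.045,0.002,-0.003,0],[0.07,0.002,-0.003,0],[0.085,0.002,-0.003,0],[0.095,0.002,-0.003,0],[0.099,0.002,-0.003,0],[0.102,0.002,-0.003,0],[0.103,0.002,-0.003,0],[0.103,0.002,-0.003,0],[0.103,0.002,-0.003,0]]}}

```text
time: 35.35
tool_pos: [0.4652, 0.2659, 0.0366]
tool_rot: [0.483, 0.517, 0.483, -0.516]
contact_force: [0.4, -0.5, -3.1]
gripper_width: 0.57
```

Request:
{"fn": "drive_tool", "kwargs": {"plan": [[0.001,0,0,0],[0.002,0,0,0],[0.003,0,0,0],[0.003,0,0,0]]}}

```text
time: 35.75
tool_pos: [0.4645, 0.2656, 0.0326]
tool_rot: [-0.483, -0.516, -0.483, 0.517]
contact_force: [-0.7, -0.2, -3.6]
gripper_width: 0.573
```

Request:
{"fn": "drive_tool", "kwargs": {"plan": [[0.0005,0,0,0],[0.001,0,0,0],[0.001,0,0,0]]}}

```text
time: 36.05
tool_pos: [0.4649, 0.2657, 0.0322]
tool_rot: [0.483, 0.517, 0.483, -0.517]
contact_force: [-0.9, -0.3, -0.9]
gripper_width: 0.567
```

Touching (weight is partly carried). Release, rise, look.

Request:
{"fn": "drive_tool", "kwargs": {"plan": [[0,0,0,0],[0,0,0,0],[0,0,0,0],[-0.001,0,0,0],[-0.001,0,0,0]], "fingers": 0.066}}

```text
time: 36.55
tool_pos: [0.465, 0.2658, 0.0332]
tool_rot: [0.483, 0.517, 0.483, -0.516]
contact_force: [0.5, 0.2, -0.8]
gripper_width: 0.772
```

Request:
{"fn": "drive_tool", "kwargs": {"plan": [[-0.005,0,0,0],[-0.02,0,0,0],[-0.05,0,0,0],[-0.09,0,0,0],[-0.13,0,0,0],[-0.17,0,0,0],[-0.2,0,0,0],[-0.2,0,0,0],[-0.2,0,0,0]]}}

```text
time: 37.45
tool_pos: [0.4651, 0.2659, 0.2348]
tool_rot: [0.483, 0.518, 0.482, -0.516]
contact_force: [-0.9, 0.4, -0.7]
gripper_width: 0.774
```

```bash
python3 -c "
from h import *
go(.466,.266,.0325,-4);C,w=snap('wrist','w14');C,t=snap('top','top2')
cv2.imwrite('pics/v15.png',np.vstack([cv2.resize(t[130:225,140:345],(800,371),interpolation=cv2.INTER_CUBIC)[:,:800],cv2.copyMakeBorder(cv2.resize(w,(304,228)),0,0,0,496,0)]))"
```

```text
t 37.5 tcp [0.4651 0.2659 0.2348] yaw -3.9 tilt [ 0.003  0.001 -1.   ] j6 0.45 shift [2.023e-01 3.000e-04 1.000e-04] turn 0.02 w 0.0661 F [-0.9  0.4 -0.7]
```

View pics/v15.png

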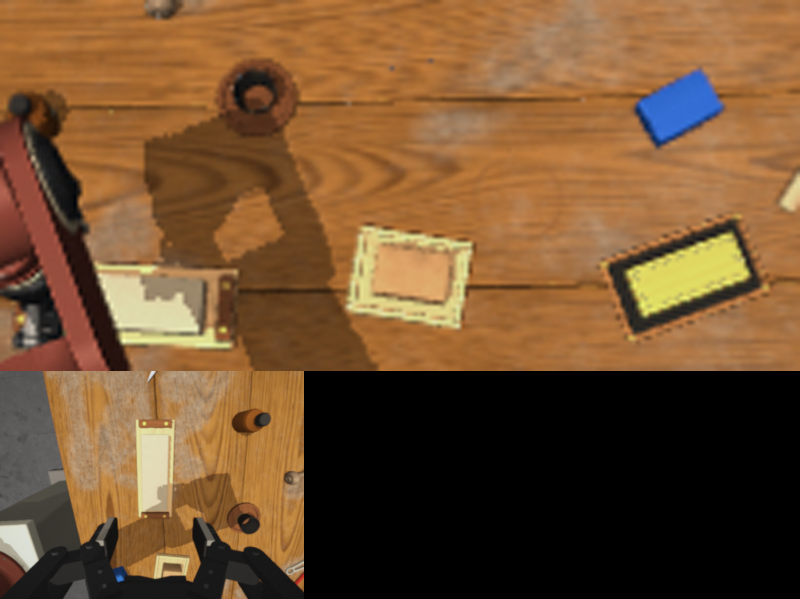

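```bash
python3 -c "
from h import *
C,im=load('top2');h=cv2.cvtColor(im,cv2.COLOR_BGR2HSV).astype(int);H,S,V=h[...,0],h[...,1],h[...,2]
s=lambda x,y:(140+x*205/800,130+y*95/371)
rect(C,(H<20)&(S<140)&(V>190),s(410,275),.0385,'cork')
rect(C,(H>=20)&(S>80)&(V>150),s(690,270),.022,'plate')
rect(C,V<75,s(625,280),.012,'rubber')
rect(C,(V<75),s(243,85),.040,'loupe')
C,im=load('w14');h=cv2.cvtColor(im,cv2.COLOR_BGR2HSV).astype(int);H,S,V=h[...,0],h[...,1],h[...,2]
rect(C,(S<75)&(V>120),(260,160),.037,'stone')
rect(C,(H>=20)&(S>75)&(S<150)&(V>150),(235,160),.012,'board part')
rect(C,(H>=18)&(S<150)&(V>150),(260,160),.012,'board+stone')
"
```

```text
cork area 233 c 484.8 -3.1 mm short 47.2 long 77.1 longdir 81.2 deg
plate area 363 c 481.3 -255.3 mm short 48.4 long 108.9 longdir -71.1 deg
rubber area 216 c 479.7 -253.8 mm short 70.0 long 130.1 longdir -70.5 deg
loupe area 75 c 655.6 142.1 mm short 39.2 long 44.3 longdir -0.1 deg
stone area 5780 c 465.3 270.9 mm short 50.9 long 159.1 longdir 85.4 deg
board part area 1756 c 466.4 266.1 mm short 74.8 long 201.7 longdir 86.0 deg
board+stone area 8296 c 466.5 265.9 mm short 75.8 long 204.3 longdir 86.0 deg
```

```bash
python3 -c "
from plant import manip
print(manip.job_done())"
```

```text
the job is handed in; nothing more can be done
None
```

I took the pile apart from the top down and set all four things on their places: the loupe, then the cork block, the brass plate and the oilstone. I handed the job in at about 37.6 s of robot time. No verdict is reported.

The last pictures show everything flat, released and standing in its place, with the arm clear above. Measured distance of each thing's centre from the centre of its place (limit 12 mm):

| Thing | Off centre | Out of line | Note |
|---|---|---|---|
| Loupe | about 5 mm | may face any way | |
| Cork block | about 5 mm | about 1.4° | The 77 mm mask was longer than the 70 mm block, as it took in a side face, so the true offset is probably smaller. |
| Brass plate | about 2 mm | under 1° | |
| Oilstone | about 5 mm | under 1° | The 159 mm mask was longer than the 150 mm stone, so this is an upper estimate. |

- **Camera disagreement:** The top and wrist cameras disagreed by up to about 3 mm, mainly in x. I placed things near the mean of the two.
- **Fingertip check:** Before gripping the plate I touched the fingertips to bare bench, at up to 26 N, to find how far they reach.
- **Bystanders:** The bottle looked unmoved, and the arm never went near the brush. I did not measure either one.

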